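# Move the sampler's jar carriage to the green port

### The job

The jar carriage of the sampler is bolted in its parking bay. Hold its red thumb button down, slide the carriage along the rail until the jar stands under the nozzle of the green port, and let the button come fully up so that the carriage is bolted in that port's notch; the notches are a few millimetres off, so feel for it. Be gentle with the carriage and do not disturb the glassware, bottles and other things on the bench.

Things in the scene. Friction and masses are not known exactly. Their poses are not given: they have to be found in the camera images.
- sampler: White base plate, 270 (x) x 390 (y) x 12 mm, fixed to the bench, with a straight rail along its own y. Origin at bench level below the middle of the line along which the red button travels. Jar and ports lie on its +x side. Grey end blocks, 46 mm high, at y = +-175 mm. Nothing stands above the button's line.
- comb_line (a point): Point on the sampler at its origin's x and y, 36 mm above the bench: the level of the top of the dark steel comb that runs along y under the carriage. Its gaps hold the bolt: a 50 mm parking bay in the middle and four 15 mm notches, nominally at y = -105, -60, 60, 105 mm. The whole comb is set up to 8 mm off along y, differently each time, so the notch must be felt for.
- carriage (a joint): Position (m) of the carriage along the sampler's +y, 0 at the rail's middle, stops at -0.118 and 0.118. It slides with 1 to 2 N once unbolted; bolted, it has 20 mm play either way in the bay, 2.5 mm in a notch. The carriage is a white deck 200 (x) x 90 (y) mm, from x = -45 to 155 mm in the sampler's frame, its top 50 mm above the bench.
- button_spot (a point): Point on the deck's top face, 50 mm above the bench, on the button's vertical centre line (x = 0 in the sampler's frame). The round red cap, 36 mm in diameter, stands above it. The cap screws in and out: unpressed, its top is anywhere from 12 to 24 mm above this point, so feel for it.
- guard (a point): Middle of the top edge of the +y blue guard, a rib on the deck that moves with the carriage; a like one stands on the -y side of the button. Each is 14 mm higher than the deck, 36 mm long in x, 6 mm thick, its inner face 35 mm from the button's centre line. They too may be pushed to move the carriage.
- release (a joint): How far the red button is pressed, in m: 0 fully up, 0.009 at its stop. The spring takes 3 N to start, 7 N at the stop. The bolt is free from 0.006 on. Let go in the bay or a notch, the button springs up to 0 and bolts the carriage; let go elsewhere it stays about 0.006 down, riding under the comb, until the carriage is pushed to a notch.
- jar_mouth (a point): Centre of the top of the white jar (64 mm diameter, green band), which is fixed on the carriage deck 115 mm from the button in the sampler's +x. Its top is 118 mm above the bench.
- port_green: The port to serve: white post 22 x 24 mm, green head; origin at its foot, 12 mm above the bench, x = 185 mm in the sampler's frame; axes as the sampler's. It stands at one of the four nominal notch places (the notch to use is the one within 8 mm of its y); three with grey heads stand at the others. Head top 189 mm, nozzle tip 143 mm above the bench; nozzle 70 mm in -x from the origin.
- flask: Loose glass volumetric flask, 68 mm wide, 148 mm high, beside the sampler; origin under its base. Leave alone.
- squat_bottle: Loose white bottle with green label, 54 mm diameter, 100 mm high, beside the sampler; origin under its base. Leave alone.
- blue_cap: Loose blue screw cap, 42 mm diameter, 18 mm high, beside the sampler; origin under its base. Leave alone.
- bottle_1: Loose white bottle, 76 mm diameter, 170 mm high, on the right of the bench; origin under its base. Leave alone.
- bottle_2: Loose white bottle like bottle_1; leave alone.
- mouse: Loose black computer mouse, 105 x 60 x 30 mm, on the left of the bench; origin under it. Leave alone.

How it is judged:
By the outcome, as a careful person would: the job done as asked, in the order asked, and still so for the second after the job is handed in, with the robot touching nothing.
It also fails if it takes over 58 s, if anything falls off the work surface, if the arm or the gripper's body presses on something with over 40 N, if the wrist force passes 120 N, or if a joint passes its speed limit or range.

### The arm

A 6-joint arm with a two-finger parallel gripper is mounted at the origin on the work surface. World frame = base frame: x ahead of the robot, y to its left, z up, the work surface at z = 0. Lengths are in mm, angles in rad, forces in N, time in s.
With the tool pointing down it reaches from about 400 to 925 mm from the base axis. Payload 12.5 kg.
Tool frame: the origin (TCP) lies between the finger pads; the fingertips stand 11 mm ahead of it and the grasp point (between the pads) lies 8 mm behind it (env.tip_extent is the distance from the TCP to the fingertips, in mm); x points along the fingers, z is the direction in which the jaws open and shut, and the axes are right-handed (so a half turn about x gives the same grasp; the last joint's range is limited). The gripper opens to 95 mm and grips with 3 to 60 N. Pads are 20 mm wide; open, the fingers measure 119 mm over their backs; the gripper's body (75 mm by 180 mm) begins 59 mm behind the grasp point.
Start: joints at [-1.451, 0.491, 1.559, -0, 1.092, -0.106], TCP at [139.951, -609.146, 225.661] pointing down, gripper open.
Joint ranges: [-3.1, 3.1], [-0.84, 2.19], [0.05, 2.79], [-1.13, 4.28], [0.06, 2.93], [-2.69, 2.69]. Speed limits (rad/s): [2.22, 2.22, 2.79, 3.14, 3.14, 3.14].

### API

Orientations are given as [roll, pitch, yaw] about the fixed x, y, z axes, in that order (R = Rz(yaw) Ry(pitch) Rx(roll)).
In Python, from cell import status, imaging, env gives the robot as it stands. The module is installed in compiled form; this text tells all that it offers.
- The arm moves only by the tool apply_moves, never from a script. Its argument "increments" is a list of rows, each a list of 5 numbers: the closure, from 0 (fully open) to 1 (shut), then the shift along the tool's x, y, z in mm, then the turn about the tool's x in degrees. A call has 1 to 10 rows; each row shifts and turns the commanded pose from where the row before left it, along the tool's axes as they then stand; what a row does not reach is not made up. A row lasts 1/10 s, in which the tool goes at most 50 mm and 8.59 degrees, less where a joint would pass 70% of its speed; a pose out of reach is approached as far as the arm can. A call with a gripper value outside its range is refused whole. The fingers move at their own pace and stop on an object; the grip force is fixed at half the most. Time passes only in rows, so rows that do not move let the fingers close. It gives the time, the measured TCP pose, the force and the opening at its end, in the units of the state.
- status.state(): the state, without advancing time (a new reading comes with each control period).
- imaging.read_camera(name): name is "scene" or "top"; returns a dict with "pixels" (400x640x3 uint8, red, green, blue), "fovy" (degrees; the focal length in pixels is half the picture's height over the tangent of half this angle, whatever the lens; pixels are square), "cx", "cy" (the principal point, pixels), "R" (3x3) and "t" (3): a world point X has camera coordinates R X + t. Camera axes: x right, y down, z forward; pixel columns grow to the right and rows downward; lengths in mm; the calibration is good to about 2 mm. A picture is of the moment at which its call begins. There is no depth.
- env.job_done(): hands the job in, once; it reports no verdict.
The state is a dict: "t": time; "joints": joint angles; "qvel": joint speeds; "tau": joint torques, N m; "eef_pos": TCP position; "tcp_rot": TCP orientation; "ft_force": force on the tool from outside, world axes, zero at the start; "moment": the same for the moment, N m; "opening": opening from 0.0 (shut) to 1.0 (fully open).
Only numpy, scipy, OpenCV 4.12 (cv2) and the standard library are available. Lean on these libraries where they do the work, as an engineer would, in place of code of your own. Each camera call takes 0.05 s, during which the arm holds its last target. There are 200 camera calls.

## Working session

There is one attempt and no reset: what is moved stays moved. The work goes in short steps, Python scripts to look and compute and a tool call to move; the robot and the scene stay as the last step left them, time stands still between calls to the robot, and variables do not carry over. Pictures are saved under pics/ and viewed, about 8 in all and at most 12, crops included, and the job is handed in when it is done.

Besides the shell and the picture viewer there is one more tool, called after ">>>" as a command line: name --pt "numbers of a row" for each row, then --argument value for the rest. apply_moves: Moves the arm, as the interface text tells. Its arguments: {"type":"object","properties":{"increments":{"type":"array"}},"required":["increments"]}

```bash
mkdir -p pics
python3 - <<'E'
from cell import status, imaging, env
import cv2,pickle
print(status.state(), env.tip_extent)
for n in("scene","top"):
    c=imaging.read_camera(n); pickle.dump(c,open(n+'.pkl','wb'))
    cv2.imwrite(f'pics/{n}0.png',c['pixels'][:,:,::-1]); print(n,c['fovy'],c['cx'],c['cy'],c['R'],c['t'])
E
```

```text
{'t': 0.0, 'joints': array([-1.45057178e+00,  4.91528521e-01,  1.55948470e+00, -1.66756242e-06,
        1.09167797e+00, -1.05623698e-01]), 'qvel': array([-3.22876617e-05,  3.39502896e-04,  1.10450537e-04,  1.35813575e-03,
       -5.24291004e-04,  8.86042760e-04]), 'tau': array([-6.88148521e-04, -6.12652016e+01, -2.58184129e+01,  6.91295508e-02,
        4.83474950e-02, -8.56953011e-05]), 'eef_pos': array([ 139.93610108, -608.88236248,  225.06888272]), 'tcp_rot': array([3.03731525, 1.56969779, 1.69236794]), 'ft_force': array([-0.31992151,  0.09739229, -0.1536201 ]), 'moment': array([ 0.01735431,  0.08783212, -0.01922073]), 'opening': 0.9981153678465842} 11.0
scene 56.97003250167155 322.1921640762975 199.84594535037473 [[-0.12484091  0.99212316  0.01031465]
 [ 0.86069843  0.11346338 -0.49631067]
 [-0.49357164 -0.05308208 -0.86808371]] [  72.58681386 -411.27443067 1602.28899018]
top 46.19494313659275 328.0131329246113 201.58591197588737 [[ 0.01712052 -0.99985219 -0.00157534]
 [-0.99763641 -0.01697768 -0.06658341]
 [ 0.06654682  0.00271156 -0.99777962]] [ -20.44581879  550.6252321  1615.27740212]
```

View pics/scene0.png

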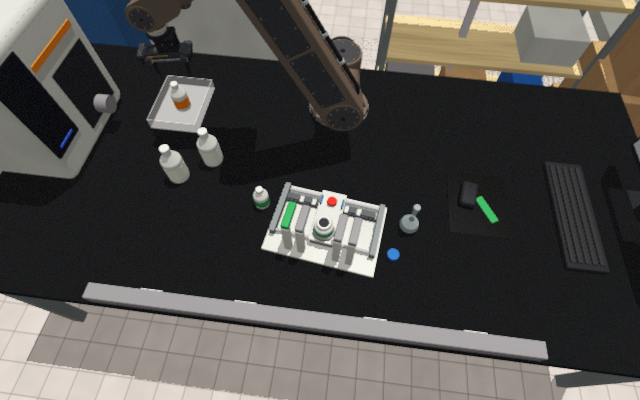

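View pics/top0.png

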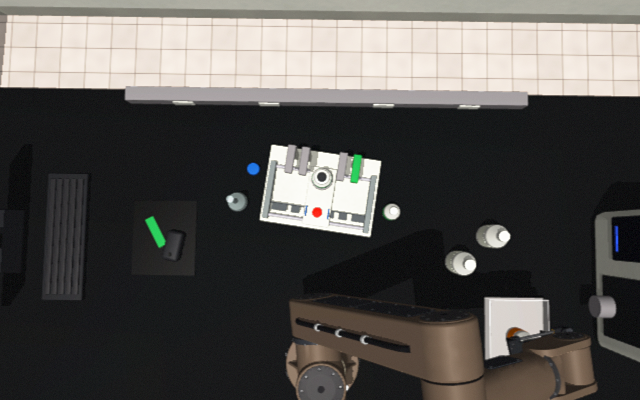

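The scene view shows the red button at about (332,201) and the jar at (323,227). The green port is the one furthest to −y, at about (288,215) in scene and (356,168) in top. Next I'll triangulate these points and look at enlarged crops.

```bash
cat > h.py <<'E'
import numpy as np,cv2
def P(c):
    f=200/np.tan(np.radians(c['fovy']/2)); K=np.array([[f,0,c['cx']],[0,f,c['cy']],[0,0,1]])
    return K@np.c_[c['R'],c['t']]
def proj(c,X):
    u=P(c)@np.append(X,1); return u[:2]/u[2]
def atz(c,uv,z):  # pixel -> world at height z
    M=P(c); H=np.c_[M[:,0],M[:,1],M[:,2]*z+M[:,3]]; w=np.linalg.solve(H,[*uv,1]); return w[:2]/w[2]
def tri(a,ua,b,ub):
    X=cv2.triangulatePoints(P(a),P(b),np.array(ua,float),np.array(ub,float)).ravel(); return X[:3]/X[3]
def blob(c,lo,hi,box):
    x0,y0,x1,y1=box; h=cv2.cvtColor(c['pixels'],cv2.COLOR_RGB2HSV)[y0:y1,x0:x1]
    m=cv2.inRange(h,lo,hi); 
    ys,xs=np.nonzero(m); return np.array([xs.mean()+x0,ys.mean()+y0]),len(xs),(xs.min()+x0,ys.min()+y0,xs.max()+x0,ys.max()+y0)
E
python3 - <<'E'
from h import *; import pickle
s=pickle.load(open('scene.pkl','rb'));t=pickle.load(open('top.pkl','rb'))
rs=blob(s,(0,150,100),(8,255,255),(300,180,360,220)); rt=blob(t,(0,150,100),(8,255,255),(290,190,340,230))
print(rs,rt,tri(s,rs[0],t,rt[0]),atz(t,rt[0],68))
gs=blob(s,(45,120,60),(75,255,255),(270,195,300,240)); gt=blob(t,(45,120,60),(75,255,255),(340,140,375,195))
print(gs,gt,tri(s,gs[0],t,gt[0]),atz(t,gt[0],189))
a=t['pixels'][130:250,250:410,::-1]; b=s['pixels'][175:280,255:395,::-1]
cv2.imwrite('pics/tc.png',cv2.resize(a,None,fx=5,fy=5,interpolation=cv2.INTER_CUBIC))
cv2.imwrite('pics/sc.png',cv2.resize(b,None,fx=5,fy=5,interpolation=cv2.INTER_CUBIC))
E
```

```text
(array([331.52459016, 201.24590164]), 61, (np.int64(327), np.int64(197), np.int64(335), np.int64(205))) (array([316.67605634, 211.8028169 ]), 71, (np.int64(312), np.int64(208), np.int64(321), np.int64(216))) [513.00348242  25.68601019  56.85028682] [512.40157918  26.45935025]
(array([288.06726457, 214.68609865]), 223, (np.int64(281), np.int64(201), np.int64(295), np.int64(228))) (array([355.60550459, 167.65137615]), 218, (np.int64(351), np.int64(154), np.int64(361), np.int64(182))) [648.63254561 -97.37354944 182.2959588 ] [647.54267109 -96.1363719 ]
```

View pics/tc.png

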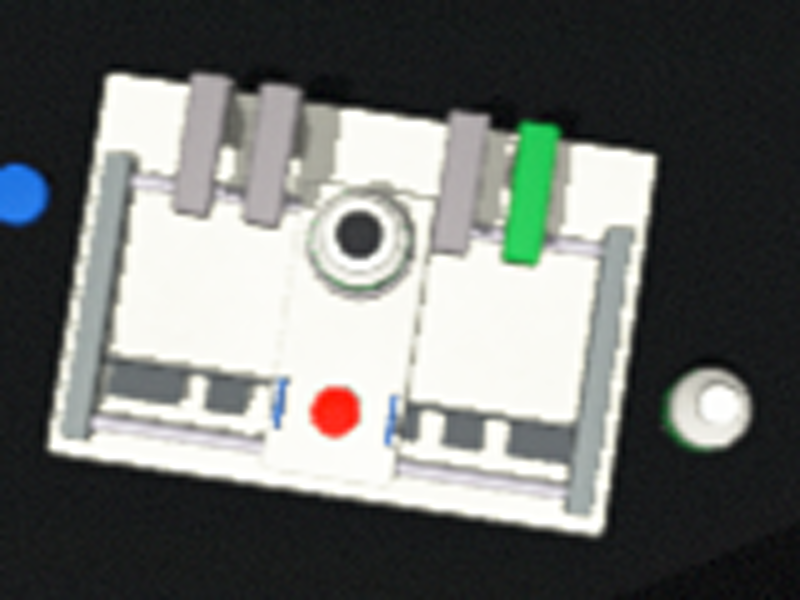

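View pics/sc.png

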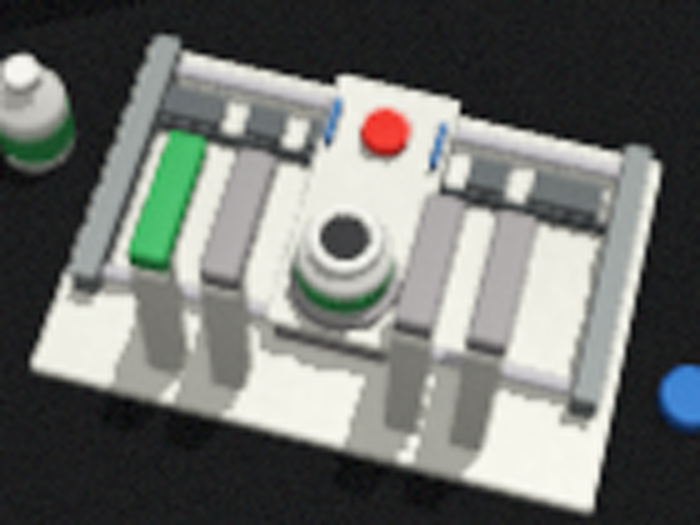

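The top crop gives the base corners at (107,73), (657,153), (603,535) and (50,453). Its comb gaps on the −y side are at about (427,428) and (497,437). The green port is the outermost one at −y.

Run:
```python
from h import *; import pickle
s=pickle.load(open('scene.pkl','rb'));t=pickle.load(open('top.pkl','rb'))
T=lambda x,y:((x+.5)/5-.5+250,(y+.5)/5-.5+130); S=lambda x,y:((x+.5)/5-.5+255,(y+.5)/5-.5+175)
def fit(c,px,loc,z):
    W=np.array([atz(c,p,z) for p in px]);L=np.array(loc,float)
    Lc,Wc=L-L.mean(0),W-W.mean(0); a=np.arctan2((Lc[:,0]*Wc[:,1]-Lc[:,1]*Wc[:,0]).sum(),(Lc*Wc).sum())
    R=np.array([[np.cos(a),-np.sin(a)],[np.sin(a),np.cos(a)]]); return a,R,W.mean(0),W
# corners order: (+x,+y),(+x,-y),(-x,-y),(-x,+y)
loc=[(135,195),(135,-195),(-135,-195),(-135,195)]
for n,c,px in(('top',t,[T(107,73),T(657,153),T(603,535),T(50,453)]),('scene',s,[S(595,512),S(32,370)])):
    lc=loc if n=='top' else [loc[0],loc[1]]
    a,R,m,W=fit(c,px,lc,12); print(n,'yaw',a,np.degrees(a),'centre',m-R@np.mean(lc,0),'sides',np.linalg.norm(np.diff(W,axis=0),axis=1))
    if n=='top': R0=R
print('R0',R0)
b=atz(t,(316.676,211.803),66); bs=atz(s,(331.52,201.25),66)
j=tri(t,T(359,234),s,S(345,238)); jt=atz(t,T(359,234),118)
print('button top/scene',b,bs,'jar tri',j,jt,'jar rel button',R0.T@(jt-b))
for nm,p in (('gap-60',T(427,428)),('gap-105',T(497,437)),('gap+60',T(264,395)),('gap+105',T(196,390))):
    print(nm,R0.T@(atz(t,p,34)-b))
for nm,p in (('gap-60',S(297,132)),('gap-105',S(236,120)),('gap+60',S(457,172)),('gap+105',S(517,185))):
    print(nm,'scene',R0.T@(atz(s,p,34)-bs))
gp=atz(t,(355.6,167.65),189);print('green head rel button',R0.T@(gp-b), R0.T@(atz(s,(288.07,214.69),185)-bs))
for nm,p in(('g+',T(281,403)),('g-',T(392,420))): print(nm,R0.T@(atz(t,p,62)-b))
```

```text
top yaw -0.128256864807403 -7.34857704704417 centre [591.24067884  16.30676657] sides [391.59279657 270.88305255 389.64850164]
scene yaw -0.12964481190141708 -7.428100557718624 centre [594.64399157  15.85491779] sides [389.69127017]
R0 [[ 0.99178636  0.12790552]
 [-0.12790552  0.99178636]]
button top/scene [512.48982444  26.51259877] [518.40133656  24.23266367] jar tri [627.11621331  10.82064662 115.6515396 ] [626.71913751  11.80665318] jar rel button [1.15172046e+02 2.54034982e-02]
gap-60 [ -1.14179749 -63.12334352]
gap-105 [  -0.29676314 -111.69799707]
gap+60 [ 5.10595977 51.33391653]
gap+105 [ 1.73034544 98.2434255 ]
gap-60 scene [ -2.73411389 -64.44510216]
gap-105 scene [  -1.06245382 -109.55054858]
gap+60 scene [-0.33232978 53.96790156]
gap+105 scene [-1.01512585 97.36348429]
green head rel button [ 149.63285587 -104.34989243] [ 146.36233979 -104.71619619]
g+ [ 0.20355238 37.36669465]
g- [ -0.30858415 -38.68647519]
```

Run:
```python
from cell import status; import numpy as np; from scipy.spatial.transform import Rotation as Ro
st=status.state(); R=Ro.from_euler('xyz',st['tcp_rot']).as_matrix(); print(R.round(3))
a=-.1283; d=np.array([513,26,225])-st['eef_pos']; 
ys=np.array([-np.sin(a),np.cos(a),0])
c=R.T@ys; print('sampler y in tool',c,'turn deg',np.degrees(np.arctan2(-c[1],c[2])), 'shift in tool',R.T@d)
for s in (1,-1):
  th=np.arctan2(-s*c[1],s*c[2]); R2=R@Ro.from_rotvec([th,0,0]).as_matrix(); print(np.degrees(th)); print(R2.round(3), R2.T@d)
```

```text
[[-0.     0.975  0.224]
 [ 0.001  0.224 -0.975]
 [-1.     0.    -0.001]]
sampler y in tool [ 9.01281850e-04  3.46741562e-01 -9.37960275e-01] turn deg -159.71184792768864 shift in tool [   0.69423695  505.76865046 -535.30160666]
-159.71184792768864
[[-0.    -0.992  0.128]
 [ 0.001  0.128  0.992]
 [-1.     0.     0.001]] [   0.69423695 -288.77970462  677.46292893]
20.288152072311366
[[-0.     0.992 -0.128]
 [ 0.001 -0.128 -0.992]
 [-1.    -0.    -0.001]] [   0.69423695  288.77970462 -677.46292893]
```

>>> apply_moves --pt "1 0 0 0 7" --pt "1 0 0 0 7" --pt "1 0 0 0 6.3" --pt "1 0 14.4 -33.9 0" --pt "1 0 14.4 -33.9 0" --pt "1 0 14.4 -33.9 0" --pt "1 0 14.4 -33.9 0" --pt "1 0 14.4 -33.9 0" --pt "1 0 14.4 -33.9 0" --pt "1 0 14.4 -33.9 0"

```text
t: 1.1
eef_pos: [270.8, -385.3, 225.5]
tcp_rot: [-2.562, 1.571, 2.022]
ft_force: [1.4, -0.9, -1.1]
opening: 0.215
```

>>> apply_moves --pt "1 0 14.4 -33.9 0" --pt "1 0 14.4 -33.9 0" --pt "1 0 14.4 -33.9 0" --pt "1 0 14.4 -33.9 0" --pt "1 0 14.4 -33.9 0" --pt "1 0 14.4 -33.9 0" --pt "1 0 14.4 -33.9 0" --pt "1 0 14.4 -33.9 0" --pt "1 0 14.4 -33.9 0" --pt "1 0 14.4 -33.9 0"

```text
t: 2.1
eef_pos: [457.1, -67.5, 225.5]
tcp_rot: [-1.064, 1.571, -2.763]
ft_force: [0.8, -0.1, 0.4]
opening: 0.006
```

>>> apply_moves --pt "1 0 14.4 -33.9 0" --pt "1 0 14.4 -33.9 0" --pt "1 0 14.4 -33.9 0" --pt "1 0 0 0 0" --pt "1 0 0 0 0"

```text
t: 2.6
eef_pos: [512.2, 26.9, 225.2]
tcp_rot: [-1.301, 1.57, -2.999]
ft_force: [-0.5, 0.5, 0.3]
opening: 0.002
```

>>> apply_moves --pt "1 30 0 0 0" --pt "1 30 0 0 0" --pt "1 30 0 0 0" --pt "1 25 0 0 0" --pt "1 15 0 0 0" --pt "1 0 0 0 0" --pt "1 0 0 0 0"

```text
t: 3.3
eef_pos: [512.4, 25.6, 96.0]
tcp_rot: [-0.837, 1.571, -2.537]
ft_force: [0.4, -0.2, 0.1]
opening: 0.006
```

Run:
```python
from cell import status, imaging
import cv2
from scipy.spatial.transform import Rotation as Ro
s=status.state();print(s['eef_pos'],s['ft_force'],Ro.from_euler('xyz',s['tcp_rot']).as_matrix().round(3))
c=imaging.read_camera('scene'); cv2.imwrite('pics/s1.png',cv2.resize(c['pixels'][140:280,255:395,::-1],None,fx=4,fy=4,interpolation=2))
```

```text
[512.35124242  25.59668975  96.01830753] [ 0.42112196 -0.21536587  0.09355518] [[-0.     0.992 -0.129]
 [-0.    -0.129 -0.992]
 [-1.    -0.     0.   ]]
```

View pics/s1.png

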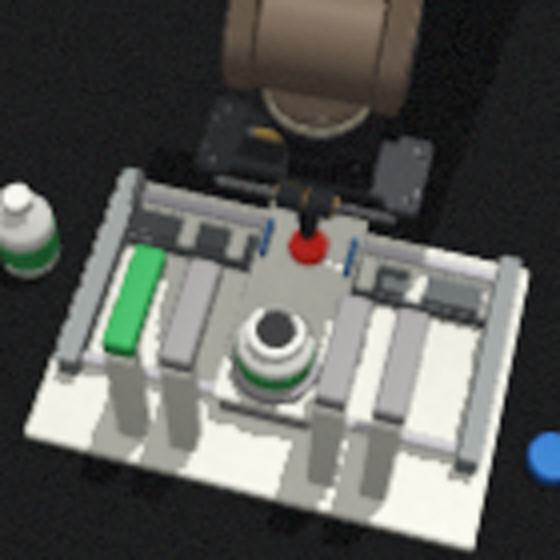

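The closed fingertips are right above the red cap, at about (310,235) in the crop, and the gripper body is clear of the ports. I'll feel downward from here.

>>> apply_moves --pt "1 5 2 0 0" --pt "1 4 0 0 0" --pt "1 2 0 0 0" --pt "1 1 0 0 0" --pt "1 1 0 0 0"

```text
t: 3.85
eef_pos: [514.4, 26.1, 82.6]
tcp_rot: [-0.405, 1.571, -2.105]
ft_force: [-0.1, 0.3, 0.1]
opening: 0.007
```

>>> apply_moves --pt "1 1 0 0 0" --pt "1 1 0 0 0" --pt "1 0 0 0 0"

```text
t: 4.15
eef_pos: [514.4, 26.1, 80.5]
tcp_rot: [-0.49, 1.571, -2.189]
ft_force: [0.0, -0.1, 0.4]
opening: 0.003
```

>>> apply_moves --pt "1 1 0 0 0" --pt "1 1 0 0 0" --pt "1 0 0 0 0"

```text
t: 4.45
eef_pos: [514.4, 26.1, 78.5]
tcp_rot: [-1.067, 1.571, -2.766]
ft_force: [0.8, -0.3, -0.9]
opening: 0.004
```

>>> apply_moves --pt "1 1 0 0 0" --pt "1 1 0 0 0" --pt "1 0 0 0 0"

```text
t: 4.75
eef_pos: [514.5, 26.1, 76.7]
tcp_rot: [1.307, 1.571, -0.393]
ft_force: [-0.6, 0.7, 3.2]
opening: 0.005
```

>>> apply_moves --pt "1 1 0 0 0" --pt "1 1 0 0 0" --pt "1 0 0 0 0"

```text
t: 5.05
eef_pos: [514.5, 26.1, 74.6]
tcp_rot: [1.215, 1.571, -0.484]
ft_force: [0.2, 0.6, 3.9]
opening: 0.004
```

>>> apply_moves --pt "1 1 0 0 0" --pt "1 1 0 0 0" --pt "1 1 0 0 0" --pt "1 0 0 0 0"

```text
t: 5.45
eef_pos: [514.5, 26.1, 71.5]
tcp_rot: [1.026, 1.571, -0.673]
ft_force: [0.2, -0.5, 5.4]
opening: 0.002
```

>>> apply_moves --pt "1 1 0 0 0" --pt "1 1 0 0 0" --pt "1 0 0 0 0"

```text
t: 5.75
eef_pos: [514.5, 26.1, 69.6]
tcp_rot: [1.102, 1.571, -0.597]
ft_force: [-0.6, 0.4, 6.0]
opening: 0.006
```

>>> apply_moves --pt "1 1 0 0 0" --pt "1 0.7 0 0 0" --pt "1 0 0 0 0"

```text
t: 6.05
eef_pos: [514.7, 26.1, 68.3]
tcp_rot: [1.471, 1.57, -0.228]
ft_force: [-0.3, -0.5, 10.5]
opening: 0.005
```

>>> apply_moves --pt "1 0.4 0 0 0" --pt "1 0 0 0 0"

```text
t: 6.25
eef_pos: [514.7, 26.1, 68.3]
tcp_rot: [1.536, 1.57, -0.163]
ft_force: [-2.0, 0.3, 15.2]
opening: 0.002
```

>>> apply_moves --pt "1 0 0 1 0" --pt "1 0 0 2 0" --pt "1 0 0 3 0" --pt "1 0 0 3 0" --pt "1 0 0 3 0" --pt "1 0 0 3 0" --pt "1 0 0 3 0" --pt "1 0 0 3 0" --pt "1 0 0 3 0" --pt "1 0 0 3 0"

```text
t: 7.25
eef_pos: [511.2, -0.7, 68.2]
tcp_rot: [1.641, 1.57, -0.058]
ft_force: [-1.4, 1.9, 15.2]
opening: 0.005
```

```bash
cat > m.py <<'E'
from h import *
from cell import status, imaging
def run():
    s=status.state(); a=-.1283; ex=np.array([np.cos(a),np.sin(a)]); ey=np.array([-np.sin(a),np.cos(a)])
    o=np.array([513.,26.3]); p=s['eef_pos']; F=s['ft_force']
    print('t',s['t'],'tcp samp',ex@(p[:2]-o),ey@(p[:2]-o),p[2],'F samp',ex@F[:2],ey@F[:2],F[2])
    c=imaging.read_camera('top')
    # jar mouth: dark disc near expected row
    g=cv2.cvtColor(c['pixels'],cv2.COLOR_RGB2GRAY)
    best=None
    for y in np.arange(-122,10,.5):
        w=o+ex*115.2+ey*y; u=proj(c,[*w,118]); 
        # centre dark, ring white
        th=np.arange(0,2*np.pi,.2)
        smp=lambda r:cv2.remap(g,(u[0]+r*np.cos(th)).astype('f4')[None],(u[1]+r*np.sin(th)).astype('f4')[None],1).astype(float).mean()
        sc=smp(6.5)-smp(3)-smp(1)
        if best is None or sc>best[0]: best=(sc,y)
    print('jar y (sampler)',best)
    return c
E
python3 -c "import m;m.run()"
```

```text
t 7.25 tcp samp 1.6516505776468617 -27.01630608175067 68.24792649969825 F samp -1.6459869185586622 1.7210332571179607 15.201139771471862
jar y (sampler) (np.float64(107.46875), np.float64(-26.5))
```

>>> apply_moves --pt "1 0 0 5 0" --pt "1 0 0 5 0" --pt "1 0 0 5 0" --pt "1 0 0 5 0" --pt "1 0 0 5 0" --pt "1 0 0 5 0" --pt "1 0 0 5 0" --pt "1 0 0 5 0" --pt "1 0 0 3 0" --pt "1 0 0 2 0"

```text
t: 8.3
eef_pos: [505.2, -45.4, 68.2]
tcp_rot: [1.488, 1.57, -0.211]
ft_force: [-3.7, 0.9, 16.0]
opening: 0.006
```

```bash
python3 -c "import m;m.run()"
```

```text
t 8.3 tcp samp 1.4736416389501252 -72.15314270151192 68.24424280532715 F samp -3.7625093650041475 0.44194477214078554 15.950227144480019
jar y (sampler) (np.float64(3.03125), np.float64(-75.0))
```

>>> apply_moves --pt "1 0 -0.1 3 0" --pt "1 0 -0.1 4 0" --pt "1 0 -0.1 4 0" --pt "1 0 -0.1 4 0" --pt "1 0 -0.1 4 0" --pt "1 0 0 4 0" --pt "1 0 0 4 0" --pt "1 0 0 4 0" --pt "1 0 0 3 0" --pt "1 0 0 2 0"

```text
t: 9.35
eef_pos: [500.2, -81.1, 68.2]
tcp_rot: [1.412, 1.57, -0.288]
ft_force: [-2.8, 1.9, 15.6]
opening: 0.004
```

Run:
```python
import m,cv2
c=m.run(); s=m.imaging.read_camera('scene')
import numpy as np
a=cv2.resize(c['pixels'][140:240,255:405,::-1],None,fx=4,fy=4,interpolation=2)
b=cv2.resize(s['pixels'][170:270,250:400,::-1],None,fx=3,fy=3,interpolation=2)
b=cv2.copyMakeBorder(b,0,0,0,150,cv2.BORDER_CONSTANT)[:200]
cv2.imwrite('pics/c2.png',np.vstack([a,b]))
```

```text
t 9.35 tcp samp 1.0924939225405113 -108.15181022290976 68.23308374804158 F samp -3.061439874248153 1.553449865676976 15.620953938492066
jar y (sampler) (np.float64(-46.625), np.float64(-108.5))
```

View pics/c2.png

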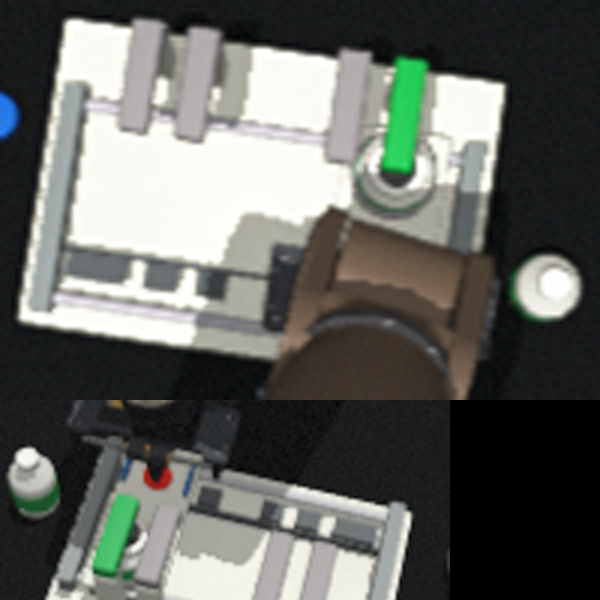

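The jar is under the green head, with its mouth at (397,172) in the top crop, and the carriage followed the fingertip. I'll move 2.5 mm further, then ease off and feel.

>>> apply_moves --pt "1 0 0 1.5 0" --pt "1 0 0 1 0" --pt "1 -0.4 0 0 0" --pt "1 -1 0 0 0" --pt "1 -1 0 0 0" --pt "1 -1 0 0 0" --pt "1 0 0 0 0"

```text
t: 10.15
eef_pos: [499.7, -83.4, 71.1]
tcp_rot: [0.05, 1.571, -1.649]
ft_force: [-0.8, 0.3, 6.0]
opening: 0.004
```

>>> apply_moves --pt "1 -1 0 0 0" --pt "1 -1 0 0 0" --pt "1 0 0 0 0"

```text
t: 10.45
eef_pos: [499.7, -83.4, 73.0]
tcp_rot: [-0.836, 1.571, -2.535]
ft_force: [-1.0, -0.0, 4.3]
opening: 0.007
```

>>> apply_moves --pt "1 -1 0 0 0" --pt "1 -1 0 0 0" --pt "1 0 0 0 0"

```text
t: 10.75
eef_pos: [499.7, -83.4, 75.0]
tcp_rot: [-0.868, 1.571, -2.568]
ft_force: [-0.5, -1.0, 3.9]
opening: 0.003
```

>>> apply_moves --pt "1 -1 0 0 0" --pt "1 0 0 0 0"

```text
t: 10.95
eef_pos: [499.7, -83.4, 75.9]
tcp_rot: [-1.176, 1.571, -2.875]
ft_force: [-0.7, -0.1, 3.4]
opening: 0.003
```

>>> apply_moves --pt "1 -1 0 0 0" --pt "1 -2 0 0 0" --pt "1 -2 0 0 0" --pt "1 0 0 0 0"

```text
t: 11.35
eef_pos: [499.9, -83.5, 81.1]
tcp_rot: [1.204, 1.57, -0.495]
ft_force: [-0.1, -0.3, -0.7]
opening: 0.003
```

The button followed the finger all the way up, from 6.0 N down to 3.4 N and then free, so the bolt has dropped into the notch. I'll retreat and check.

>>> apply_moves --pt "1 -10 0 0 0" --pt "1 -25 0 0 0" --pt "1 -30 0 0 0" --pt "1 -30 0 0 0" --pt "1 -30 0 0 0" --pt "1 -20 0 0 0" --pt "1 0 -40 0 0" --pt "1 0 -40 0 0" --pt "1 0 0 0 0" --pt "1 0 0 0 0"

```text
t: 12.35
eef_pos: [420.4, -73.2, 226.9]
tcp_rot: [1.344, 1.569, -0.356]
ft_force: [-0.1, -0.1, 0.1]
opening: 0.003
```

Run:
```python
import m,cv2
from h import *
m.run(); c=m.imaging.read_camera('scene')
r=blob(c,(0,150,100),(8,255,255),(280,180,360,225)); print(r, atz(c,r[0],66))
a=np.array([np.cos(-.1283),np.sin(-.1283)]); e=np.array([-a[1],a[0]])
print('button y vs start (scene)', e@(atz(c,r[0],66)-np.array([518.4,24.23])))
cv2.imwrite('pics/s3.png',c['pixels'][:,:,::-1][110:300,120:480].repeat(2,0).repeat(2,1))
```

```text
t 12.35 tcp samp -79.09188144970564 -110.55903980100813 226.9069387828349 F samp -0.05494810875554187 -0.07656503887699787 0.07862024693179745
jar y (sampler) (np.float64(-17.40625), np.float64(-111.5))
(array([301.35483871, 193.98387097]), 62, (np.int64(297), np.int64(190), np.int64(305), np.int64(198))) [503.01743776 -84.69984167]
button y vs start (scene) -110.00270244470259
```

View pics/s3.png

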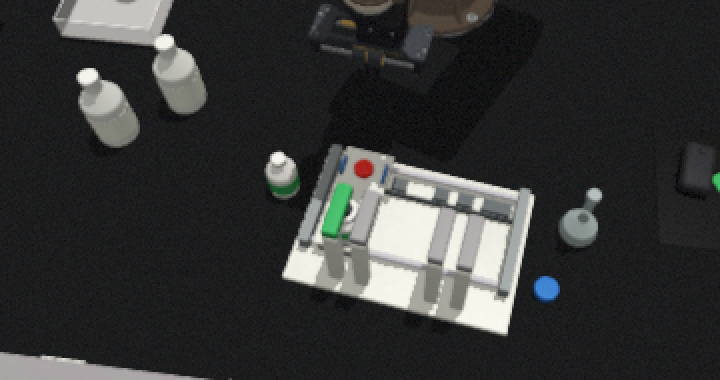

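The carriage stands at y ≈ −110 to −111 mm with the jar under the green head. All the loose things are undisturbed and the arm is clear.

```bash
python3 -c "
from cell import env; print(env.job_done())"
```

```text
the job is handed in; nothing more can be done
None
```

I pressed the red button to its stop with the closed fingertips and slid the carriage to the green port, the outermost one at −y. I then eased the button up, retreated and handed the job in at about 12 s of the 58 s.

- **Bolted in the notch:** While I let go, the push-back on the finger fell smoothly from 6.0 to 3.4 N as the button rose to within about 1 mm of fully up. A button riding on the comb would have stopped about 6 mm down. I did not push the carriage sideways afterwards to confirm it is bolted.
- **Position:** The carriage stands at y ≈ −110 to −111 mm. That fits the notch, which the pictures put about 6 mm off its nominal −105 mm.
- **Forces:** The highest reading was about 16 N downward while holding the button. The side force was at most 4 N.
- **Bench:** In the last picture the flask, bottles, blue cap and mouse look undisturbed, and the arm is clear of everything.
- **Disagreements:** The two cameras differed by about 6 mm in x on the button. Triangulation put the cap top at 57 mm, below the 62 to 74 mm the text allows. Feeling for it found about 66 mm, which I used.

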